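# Fold away the red studio microphone arm

### The arm

A 6-joint arm with a two-finger parallel gripper is mounted at the origin on the work surface. World frame = base frame: x ahead of the robot, y to its left, z up, the work surface at z = 0. Lengths are in mm, angles in degrees, forces in N, time in s.
With the tool pointing down it reaches from about 275 to 825 mm from the base axis. Payload 4.9 kg.
Tool frame: the origin (TCP) lies at the very end of the fingers, on their centre line; the grasp point (between the pads) lies 19 mm behind it; z points along the fingers, y is the line along which they close (so a half turn about z gives the same grasp; the last joint's range is limited). The gripper opens to 85 mm and grips with 20 to 120 N. Pads are 22 mm wide; open, the fingers measure 114 mm over their backs; the gripper's body (76 mm by 85 mm) begins 54 mm behind the grasp point. The pads swing forward as they close: fully open they stand 13 mm farther back than shut.
Start: joints at [-7.689, 18.69, -11.035, 60.275, 0, 82.311], TCP at [550.017, 0.009, 231.281] pointing down, gripper open.
Joint ranges: [-152.03, 152.03], [-55.5, 102.48], [-74.3, 77.21], [-110.64, 120.58], [-84.22, 78.4], [-180, 180]. Speed limits (degrees/s): [147.25, 147.25, 180, 180, 180, 180].

### API

Orientations are given as [roll, pitch, yaw] about the fixed x, y, z axes, in that order (R = Rz(yaw) Ry(pitch) Rx(roll)).
In Python, from bench import robot gives the robot as it stands.
- The arm moves only by the tool arm_command, never from a script. Its argument "moves" is a list of rows, each a list of 6 numbers: the shift along the tool's x, y, z in mm, then the turn, a rotation vector about the tool's x, y, z in rad. A call has 1 to 5 rows; each row is the pose to reach, as a shift and turn from the pose commanded when the call began, along the tool's axes at that moment; what a row does not reach only later rows make up. A row lasts 1/12 s, in which the tool goes at most 41.7 mm and 7.16 degrees, less where a joint would pass 70% of its speed; a pose out of reach is approached as far as the arm can. A call with a gripper value outside its range is refused whole. "fingers" is the finger opening in mm, from 0 to 85.4, set as the call begins (left out, the last holds). The fingers move at their own pace and stop on an object; "grip_force" is the grip in N (left out, the last holds). Time passes only in rows, so rows that repeat a pose let the fingers close. It gives the time, the measured TCP pose, the force, the opening and the grip force at its end, in the units of the state.
- robot.sense(): the state, without advancing time (a new reading comes with each control period).
- robot.get_image(name): name is "scene" or "side" or "wrist"; returns a dict with "frame" (400x640x3 uint8, red, green, blue), "fx", "fy", "cx", "cy" (pixels), "xyz" and "attitude" of the camera in the world; the wrist camera has in their place "mount" (4x4, takes a point from camera to tool coordinates, whose origin is the TCP and whose axes are the flange's). Camera axes: x right, y down, z forward; pixel columns grow to the right and rows downward; lengths in mm; the calibration is good to about 2 mm. The wrist camera is an equidistant fisheye: a pixel r from the principal point sees the ray r / f radians off the axis. A picture is of the moment at which its call begins: read the wrist's pose just before it. There is no depth.
- robot.job_done(): hands the job in; it is judged then, once.
The state is a dict: "t": time; "joint_pos": joint angles; "joint_velocities": joint speeds; "joint_torque": joint torques, N m; "tcp_pos": TCP position; "orientation": TCP orientation; "wrist_force": force on the tool from outside, world axes, zero at the start; "wrist_torque": the same for the moment, N m; "grip_width": opening from 0.0 (shut) to 1.0 (fully open); "grasp_force": force on a finger pad.
Only numpy, scipy, OpenCV 4.12 (cv2) and the standard library are available. Lean on these libraries where they do the work, as an engineer would, in place of code of your own. Each camera call takes 0.05 s, during which the arm holds its last target. There are 200 camera calls.

### The job

The host has gone off air: fold away the desk microphone arm with the red windscreen. First fold its upper segment, which carries the microphone, fully back over the lower segment while the lower segment stays swung out; only then swing the folded pair fully home over its docking strip, and let go. Leave the arm with the blue windscreen as it is.

Things in the scene. Friction and masses are not known exactly. Their poses are not given: they have to be found in the camera images.
- red_boom: Fixed base of the red arm: round dark foot 68 mm across and a pillar. Origin on the desk, on the pillar's upright axis = pivot of the lower segment. A dark docking strip runs on the desk from it along its own -y and bears a yellow rest block (24 x 16 mm, 66 high) 135 mm out; home = lower segment lies over this strip. Own x points away from the robot within 5 degrees, z up.
- red_lower (a joint): Lower segment: level black bar 24 mm wide, 68 to 84 mm above the desk, 170 mm from pillar axis to elbow axis. rad: 0 = home over the strip (along the base's -y), hard stop; grows clockwise seen from above as it swings out towards the robot. Starts 0.75 to 1.05. Upright friction hinge, 0.8 N m: stays where left.
- red_upper (a joint): Upper segment: level black bar 20 mm wide, 94 to 108 mm above the desk. rad from the lower one: 0 = folded back over it (elbow to pillar), hard stop; grows counter-clockwise from above as it unfolds; starts 0.8 to 1.25. Upright friction hinge, 0.15 N m. Bears a microphone in line beyond its knob: 30 mm thick from 25 to 75 mm past the knob axis, then a red foam ball 50 mm across, 83 mm past it.
- red_elbow_grip (a point): Point on the axis of the upright aluminium knob over the red arm's elbow, 134 mm above the desk. The knob is 22 mm across, 108 to 150 mm above the desk, part of the lower segment and on the elbow axis: pinch or push it to swing the lower segment.
- red_mic_grip (a point): Point on the axis of the upright aluminium knob at the microphone end of the red arm's upper segment, 134 mm above the desk, 140 mm from the elbow axis. 22 mm across, 108 to 150 mm above the desk, part of the upper segment: pinch or push it to fold that segment. Folded, it is 30 mm from the pillar axis.
- blue_mic (a point): Centre of the blue foam ball (50 mm across) on the microphone of the second, otherwise identical arm, 101 mm above the desk; that arm stands beside the red one and is to stay as it is.

How it is judged:
By the outcome, as a careful person would: the job done as asked, in the order asked, and still so for the second after the job is handed in, with the robot touching nothing.
It also fails if it takes over 53 s, if anything falls off the work surface, if the arm or the gripper's body presses on something with over 40 N, if the wrist force passes 120 N, or if a joint passes its speed limit or range.

## Working session

There is one attempt and no reset: what is moved stays moved. The work goes in short steps, Python scripts to look and compute and a tool call to move; the robot and the scene stay as the last step left them, time stands still between calls to the robot, and variables do not carry over. Pictures are saved under pics/ and viewed, at most 10 in all, crops included, and the job is handed in when it is done.

Besides the shell and the picture viewer there is one more tool, called after "Emit:" by a JSON object that holds its "name" and its "arguments", one argument or row to a line. arm_command: Moves the arm, as the interface text tells. Its arguments: {"type":"object","properties":{"moves":{"type":"array","items":{"type":"array","items":{"type":"number"}}},"fingers":{"type":"number"},"grip_force":{"type":"number"}},"required":["moves"]}

```bash
mkdir -p pics
cat > h.py <<'E'
from bench import robot
import numpy as np, cv2, json
from scipy.spatial.transform import Rotation as R
def save(name,fn):
    d=robot.get_image(name); cv2.imwrite(fn,d["frame"][:,:,::-1]); return d
E
python3 - <<'E'
from h import *
for n in ("scene","side"):
    d=save(n,f"pics/{n}0.png"); print({k:v for k,v in d.items() if k!="frame"})
s=robot.sense();print(s)
E
```

```text
{'fx': 491.4188134583123, 'fy': 491.4188134583123, 'cx': 321.809526384513, 'cy': 202.19001794418685, 'xyz': array([1121.19048036, -328.32990965,  877.49922548]), 'attitude': array([-141.851287  ,    0.81837173,   49.50769104])}
{'fx': 363.15131384608725, 'fy': 363.15131384608725, 'cx': 317.3174108564376, 'cy': 197.47669364667533, 'xyz': array([339.4786915 , 418.49249135, 669.70708635]), 'attitude': array([-141.25182606,    0.38879835, -142.25041714])}
{'t': 0.1, 'joint_pos': array([-7.68870212e+00,  1.87292542e+01, -1.10854358e+01,  6.02759854e+01,
       -2.60282075e-05,  8.23089988e+01]), 'joint_velocities': array([ 0.07367557,  0.017384  ,  0.08325837, -0.00366259,  0.14370394,
        0.06700093]), 'joint_torque': array([-1.63831678e-04, -4.44239044e+01,  2.63037515e+01,  7.96647771e-03,
       -2.12530945e-04,  1.93304103e-06]), 'tcp_pos': array([5.49475488e+02, 8.58824322e-02, 2.30573157e+02]), 'orientation': array([-1.79910137e+02, -1.21093402e-02,  9.00022896e+01]), 'wrist_force': array([-0.44642094,  0.0946492 , -0.07257341]), 'wrist_torque': array([0.01212082, 0.05048385, 0.03398614]), 'grasp_force': 0.0, 'grip_width': 1.000443597022358}
```

View pics/scene0.png

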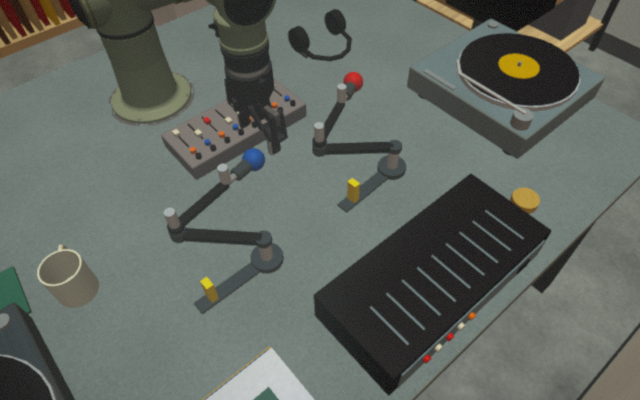

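View pics/side0.png

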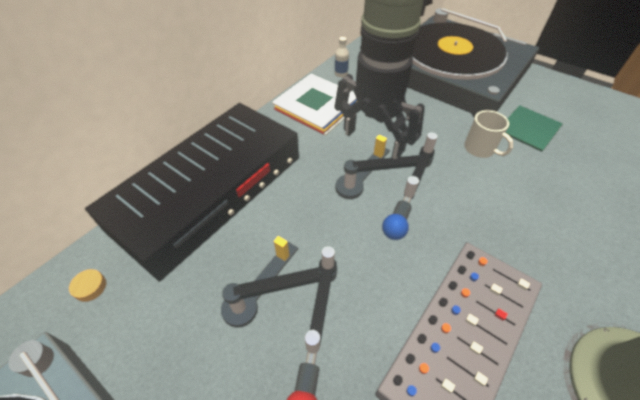

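Scene view: red arm's elbow knob top is at (320,127), mic knob top (342,87), foot about (392,167), yellow block top (353,183). Side view: elbow knob top (328,252), mic knob (313,338), foot (239,308), block top (281,241). The blue arm is on the -y side.

```bash
cat >> h.py <<'E'
def ray(d,p,z):
    M=R.from_euler('xyz',d["attitude"],degrees=True).as_matrix()
    v=M@[(p[0]-d["cx"])/d["fx"],(p[1]-d["cy"])/d["fy"],1]
    return d["xyz"]+v*(z-d["xyz"][2])/v[2]
E
python3 - <<'E'
from h import *
np.set_printoptions(precision=0,suppress=True)
P={"scene":dict(elb=(320,126,150),mic=(342,87,150),foot=(392,167,6),blk=(353,182,66),bluemicknob=(224,170,150),blueelb=(171,213,150),bluefoot=(267,259,6),ball=(354,81,101),blueball=(254,159,101)),
"side":dict(elb=(328,252,150),mic=(313,338,150),foot=(239,308,6),blk=(281,241,66),blueelb=(432,138,150),bluemicknob=(413,183,150),bluefoot=(350,186,6),ball=(303,404,101),blueball=(396,226,101))}
for n in P:
    d=robot.get_image(n)
    for k,(u,v,z) in P[n].items(): print(n,k,ray(d,(u,v),z)[:2])
E
```

```text
scene elb [519. 167.]
scene mic [454. 289.]
scene foot [621. 302.]
scene blk [631. 164.]
scene bluemicknob [490. -59.]
scene blueelb [ 515. -193.]
scene bluefoot [632. -76.]
scene ball [411. 369.]
scene blueball [463.  26.]
side elb [514. 171.]
side mic [448. 294.]
side foot [623. 301.]
side blk [629. 167.]
side blueelb [ 504. -183.]
side bluemicknob [475. -47.]
side bluefoot [628. -76.]
side ball [414. 361.]
side blueball [462.  24.]
```

Emit:
{"name": "arm_command", "arguments": {
  "moves": [
    [36, -12, 0, 0, 0, -0.1],
    [72, -24, 0, 0, 0, -0.2],
    [109, -37, 0, 0, 0, -0.3],
    [145, -49, 0, 0, 0, -0.4],
    [145, -49, 0, 0, 0, -0.49]
  ]
}}

```text
t: 0.62
tcp_pos: [498.2, 150.3, 231.2]
orientation: [-180.0, -0.2, 118.7]
wrist_force: [0.1, -0.5, -0.1]
grip_width: 1.0
grasp_force: 0.0
```

Emit:
{"name": "arm_command", "arguments": {
  "moves": [
    [30, 5, 0, 0, 0, 0],
    [61, 10, 0, 0, 0, 0],
    [91, 15, 0, 0, 0, 0],
    [122, 20, 0, 0, 0, 0],
    [152, 24, 0, 0, 0, 0]
  ]
}}

```text
t: 1.03
tcp_pos: [449.9, 291.8, 231.2]
orientation: [-180.0, -0.0, 118.1]
wrist_force: [0.2, -0.3, 0.6]
grip_width: 0.994
grasp_force: 0.0
```

Emit:
{"name": "arm_command", "arguments": {
  "moves": [
    [0, 0, 0, 0, 0, 0],
    [0, 0, 0, 0, 0, 0]
  ]
}}

```text
t: 1.2
tcp_pos: [449.9, 291.5, 231.0]
orientation: [-180.0, 0.0, 118.3]
wrist_force: [-0.5, -0.6, -0.5]
grip_width: 1.0
grasp_force: 0.0
```

Run:
```python
from h import *
s=robot.sense(); d=save("wrist","pics/w1.png"); print(s["tcp_pos"],s["orientation"],s["t"]); print({k:v for k,v in d.items() if k!="frame"})
save("side","pics/s1.png")
```

```text
[449.88711862 291.50444825 231.02433794] [-1.79970315e+02  1.71075797e-02  1.18252510e+02] 1.2
{'fx': 309.70691628693146, 'fy': 309.70691628693146, 'cx': 323.5215822198312, 'cy': 195.7704746215986, 'mount': array([[ 6.05206499e-05, -9.66036100e-01, -2.58407141e-01,
         6.49891232e+01],
       [ 9.99999993e-01,  3.20266541e-05,  1.14477275e-04,
        -1.04650025e+00],
       [-1.02313265e-04, -2.58407146e-01,  9.66036095e-01,
        -1.43086321e+02],
       [ 0.00000000e+00,  0.00000000e+00,  0.00000000e+00,
         1.00000000e+00]])}
```

View pics/w1.png

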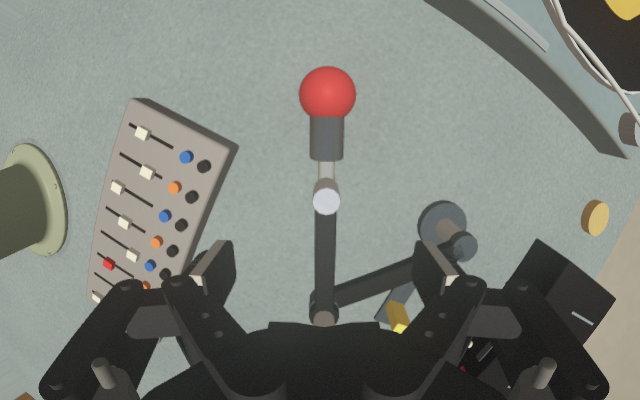

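Mic knob top at (326,202), centred between the fingers; elbow knob about (323,312), ball (328,94), pillar top (465,246).

```bash
cat >> h.py <<'E'
def wray(d,s,p,z):
    T=np.array(d["mount"]); q=np.array([p[0]-d["cx"],p[1]-d["cy"]])/d["fx"]; r=np.hypot(*q)
    v=np.r_[np.sin(r)*q/r,np.cos(r)]
    M=R.from_euler('xyz',s["orientation"],degrees=True).as_matrix()
    o=s["tcp_pos"]+M@T[:3,3]; v=M@T[:3,:3]@v
    return o+v*(z-o[2])/v[2]
E
python3 - <<'E'
from h import *
s=robot.sense(); d=robot.get_image("wrist")
for n,p,z in (("mic",(326,202),150),("elb",(324,318),150),("ball",(328,94),101),("pil",(465,246),84)): print(n,wray(d,s,p,z)[:2].round(1))
E
```

```text
mic [451.3 290.4]
elb [500.8 194.7]
ball [413.9 364.8]
pil [620.8 301.1]
```

Emit:
{"name": "arm_command", "arguments": {
  "moves": [
    [0, 0, 30, 0, 0, 0],
    [0, 0, 60, 0, 0, 0],
    [0, 0, 90, 0, 0, 0],
    [0, 0, 112, 0, 0, 0]
  ],
  "fingers": 60
}}

```text
t: 1.68
tcp_pos: [450.4, 288.6, 117.2]
orientation: [-179.9, 0.0, 117.9]
wrist_force: [0.6, -0.6, -0.2]
grip_width: 0.702
grasp_force: 0.0
```

Emit:
{"name": "arm_command", "arguments": {
  "moves": [
    [0, 0, 0, 0, 0, 0],
    [0, 0, 0, 0, 0, 0],
    [0, 0, 0, 0, 0, 0],
    [0, 0, 0, 0, 0, 0],
    [0, 0, 0, 0, 0, 0]
  ],
  "fingers": 15,
  "grip_force": 20
}}

```text
t: 2.1
tcp_pos: [452.1, 290.4, 120.9]
orientation: [179.8, 0.1, 118.0]
wrist_force: [2.3, -2.0, 0.4]
grip_width: 0.246
grasp_force: 22.8
```

Emit:
{"name": "arm_command", "arguments": {
  "moves": [
    [-0.5, 11.2, 0, 0, 0, 0.08],
    [-1.8, 22.3, 0, 0, 0, 0.16],
    [-4, 33.3, 0, 0, 0, 0.24],
    [-7.1, 44, 0, 0, 0, 0.32],
    [-11.1, 54.5, 0, 0, 0, 0.4]
  ]
}}

```text
t: 2.52
tcp_pos: [504.9, 305.6, 120.8]
orientation: [179.9, 0.1, 94.9]
wrist_force: [-0.8, -5.0, 3.7]
grip_width: 0.253
grasp_force: 23.1
```

Emit:
{"name": "arm_command", "arguments": {
  "moves": [
    [-0.5, 11.2, 0, 0, 0, 0.08],
    [-1.8, 22.3, 0, 0, 0, 0.16],
    [-4, 33.3, 0, 0, 0, 0.24],
    [-7.1, 44, 0, 0, 0, 0.32],
    [-11.1, 54.5, 0, 0, 0, 0.4]
  ]
}}

```text
t: 2.93
tcp_pos: [559.4, 298.8, 120.8]
orientation: [180.0, 0.1, 72.0]
wrist_force: [-3.6, -6.3, 4.5]
grip_width: 0.245
grasp_force: 23.3
```

Run:
```python
from h import *
save("scene","pics/sc2.png"); s=robot.sense(); d=save("wrist","pics/w2.png"); print(s["tcp_pos"],s["orientation"],s["wrist_force"])
```

```text
[561.59797177 298.1804176  120.84598412] [1.79844789e+02 9.22019267e-02 7.17113301e+01] [ 0.12893869 -4.52056894  2.57676239]
```

View pics/sc2.png

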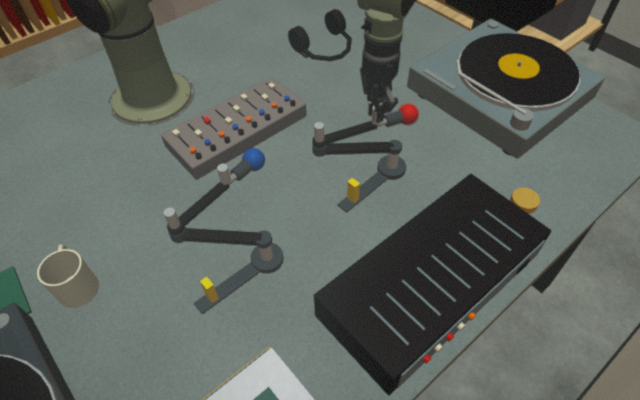

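Upper arm at about 20° from folded; elbow knob still at (319,127), so the lower has not moved. Continue.

Emit:
{"name": "arm_command", "arguments": {
  "moves": [
    [-1, 11.2, 0, 0, 0, 0.08],
    [-2.5, 22.3, 0, 0, 0, 0.16],
    [-5, 33.3, 0, 0, 0, 0.24],
    [-8, 44, 0, 0, 0, 0.32],
    [-9.5, 48, 0, 0, 0, 0.35]
  ]
}}

```text
t: 3.45
tcp_pos: [601.9, 275.6, 120.7]
orientation: [-179.9, 0.0, 51.9]
wrist_force: [-13.0, 2.4, 10.0]
grip_width: 0.246
grasp_force: 23.9
```

Emit:
{"name": "arm_command", "arguments": {
  "moves": [
    [0, 2, 0, 0, 0, 0],
    [0, 4, 0, 0, 0, 0],
    [0, 4, 0, 0, 0, 0]
  ]
}}

```text
t: 3.7
tcp_pos: [601.8, 275.6, 120.8]
orientation: [-179.6, 0.0, 52.3]
wrist_force: [-11.1, 3.7, 7.6]
grip_width: 0.247
grasp_force: 23.9
```

Emit:
{"name": "arm_command", "arguments": {
  "moves": [
    [0, -2, 0, 0, 0, 0],
    [0, -2, 0, 0, 0, 0],
    [0, -2, 0, 0, 0, 0],
    [0, -2, 0, 0, 0, 0],
    [0, -2, 0, 0, 0, 0]
  ],
  "fingers": 60
}}

```text
t: 4.12
tcp_pos: [604.1, 275.1, 119.6]
orientation: [180.0, -0.0, 52.2]
wrist_force: [0.2, 0.9, 0.5]
grip_width: 0.703
grasp_force: 0.0
```

Emit:
{"name": "arm_command", "arguments": {
  "moves": [
    [0, -2, -25, 0, 0, 0],
    [0, -2, -50, 0, 0, 0],
    [0, -2, -80, 0, 0, 0],
    [0, -2, -110, 0, 0, 0],
    [0, -2, -110, 0, 0, 0]
  ]
}}

```text
t: 4.53
tcp_pos: [605.4, 277.4, 236.4]
orientation: [179.7, -0.5, 52.2]
wrist_force: [1.0, 0.1, 0.6]
grip_width: 0.704
grasp_force: 0.0
```

Run:
```python
from h import *
s=robot.sense(); d=save("wrist","pics/w3.png"); print(s["tcp_pos"],s["orientation"],s["wrist_force"])
save("scene","pics/sc3.png"); save("side","pics/sd3.png")
```

```text
[605.38078856 277.36059584 236.41119781] [179.65761469  -0.50698358  52.1762951 ] [0.98884693 0.06032041 0.59589297]
```

View pics/w3.png

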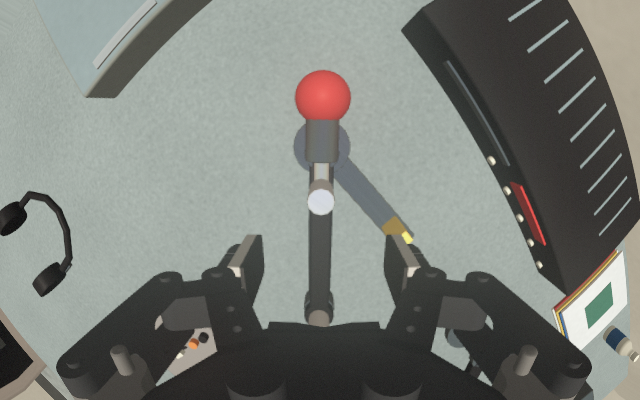

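View pics/sd3.png

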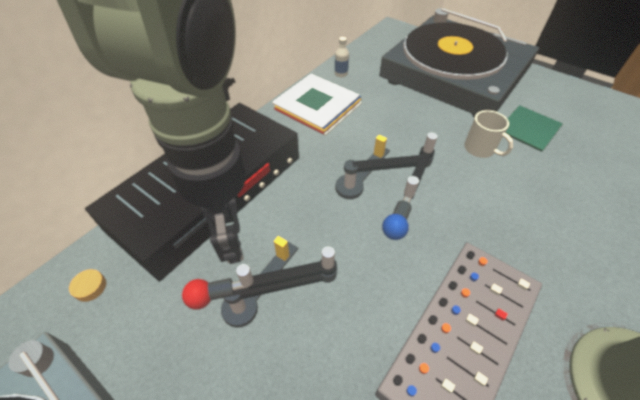

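Upper is folded over the lower and lined up, foot centred behind the mic; elbow still at (328,252) in the side view. Next the elbow knob.

Emit:
{"name": "arm_command", "arguments": {
  "moves": [
    [-28, -1, 0, 0, 0, 0],
    [-56, -2, 0, 0, 0, 0],
    [-84, -3, 0, 0, 0, 0],
    [-112, -4, 0, 0, 0, 0],
    [-141, -4, 0, 0, 0, 0]
  ]
}}

```text
t: 5.1
tcp_pos: [510.3, 166.5, 227.3]
orientation: [-179.9, 0.1, 52.2]
wrist_force: [0.8, -0.6, -0.2]
grip_width: 0.704
grasp_force: 0.0
```

Emit:
{"name": "arm_command", "arguments": {
  "moves": [
    [0, 0, 0, 0, 0, 0],
    [0, 0, 0, 0, 0, 0],
    [0, 0, 0, 0, 0, 0]
  ]
}}

```text
t: 5.35
tcp_pos: [512.5, 167.6, 228.6]
orientation: [-180.0, 0.0, 52.2]
wrist_force: [0.4, 0.5, -0.3]
grip_width: 0.708
grasp_force: 0.0
```

Run:
```python
from h import *
s=robot.sense(); d=save("wrist","pics/w4.png"); print(s["tcp_pos"],s["orientation"])
for n,p,z in (("mid",(323.5,202),150),("up10",(323.5,192),150)): print(n,wray(d,s,p,z)[:2].round(1))
```

```text
[512.54596671 167.58202351 228.592787  ] [-1.79963081e+02  1.48163788e-02  5.21679218e+01]
mid [512.4 167.8]
up10 [517.1 173.9]
```

View pics/w4.png

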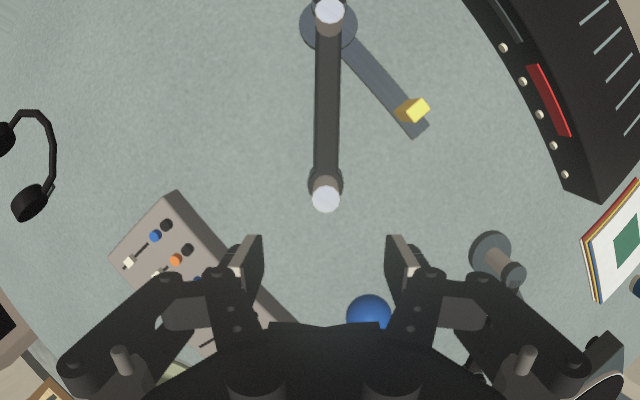

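Elbow knob top at (326,199), about 2 mm from the centre, with the mic knob at (329,11) over the foot. Descend and pinch.

Emit:
{"name": "arm_command", "arguments": {
  "moves": [
    [2, 1, 30, 0, 0, 0],
    [2, 1, 60, 0, 0, 0],
    [2, 1, 90, 0, 0, 0],
    [2, 1, 109, 0, 0, 0]
  ]
}}

```text
t: 5.73
tcp_pos: [513.6, 169.1, 117.0]
orientation: [-179.9, 0.1, 52.3]
wrist_force: [-0.5, 0.1, -0.3]
grip_width: 0.697
grasp_force: 0.0
```

Emit:
{"name": "arm_command", "arguments": {
  "moves": [
    [0, 0, 0, 0, 0, 0],
    [0, 0, 0, 0, 0, 0],
    [0, 0, 0, 0, 0, 0],
    [0, 0, 0, 0, 0, 0],
    [0, 0, 0, 0, 0, 0]
  ],
  "fingers": 15,
  "grip_force": 30
}}

```text
t: 6.15
tcp_pos: [515.7, 169.1, 121.5]
orientation: [179.9, -0.1, 52.2]
wrist_force: [0.3, 1.9, -2.4]
grip_width: 0.247
grasp_force: 29.9
```

Emit:
{"name": "arm_command", "arguments": {
  "moves": [
    [0.1, 5, 0, 0, 0, -0.03],
    [0.7, 15, 0, 0, 0, -0.09],
    [1.9, 25.4, 0, 0, 0, -0.15],
    [3.7, 35.4, 0, 0, 0, -0.21],
    [7.6, 50.2, 0, 0, 0, -0.3]
  ]
}}

```text
t: 6.57
tcp_pos: [557.9, 144.1, 121.5]
orientation: [-179.9, -0.0, 69.6]
wrist_force: [-3.3, 1.5, 0.5]
grip_width: 0.246
grasp_force: 30.3
```

Emit:
{"name": "arm_command", "arguments": {
  "moves": [
    [0.3, 10.2, 0, 0, 0, -0.06],
    [1.2, 20.4, 0, 0, 0, -0.12],
    [2.7, 30.4, 0, 0, 0, -0.18],
    [4.9, 40.4, 0, 0, 0, -0.24],
    [7.6, 50.2, 0, 0, 0, -0.3]
  ]
}}

```text
t: 6.98
tcp_pos: [608.0, 132.0, 121.5]
orientation: [-179.9, 0.1, 86.7]
wrist_force: [-3.4, -3.1, 2.8]
grip_width: 0.245
grasp_force: 30.5
```

Emit:
{"name": "arm_command", "arguments": {
  "moves": [
    [0.1, 6, 0, 0, 0, -0.035],
    [0.4, 11, 0, 0, 0, -0.065],
    [0.8, 16, 0, 0, 0, -0.095],
    [1.2, 20, 0, 0, 0, -0.12],
    [1.4, 22, 0, 0, 0, -0.13]
  ]
}}

```text
t: 7.4
tcp_pos: [630.3, 131.5, 121.5]
orientation: [-180.0, 0.2, 94.0]
wrist_force: [-4.3, -4.4, 3.5]
grip_width: 0.242
grasp_force: 30.5
```

Emit:
{"name": "arm_command", "arguments": {
  "moves": [
    [0, 1.5, 0, 0, 0, 0],
    [0, 3, 0, 0, 0, 0],
    [0, 4, 0, 0, 0, 0],
    [0, 4, 0, 0, 0, 0]
  ]
}}

```text
t: 7.73
tcp_pos: [633.4, 131.7, 121.5]
orientation: [-179.9, 0.2, 94.0]
wrist_force: [-5.2, -4.2, 3.2]
grip_width: 0.244
grasp_force: 30.6
```

Emit:
{"name": "arm_command", "arguments": {
  "moves": [
    [0, 1.5, 0, 0, 0, 0],
    [0, 3, 0, 0, 0, 0],
    [0, 4, 0, 0, 0, 0],
    [0, 4, 0, 0, 0, 0]
  ]
}}

```text
t: 8.07
tcp_pos: [634.5, 131.6, 121.4]
orientation: [-179.6, 0.2, 94.0]
wrist_force: [-13.7, -5.7, 9.0]
grip_width: 0.242
grasp_force: 31.5
```

Emit:
{"name": "arm_command", "arguments": {
  "moves": [
    [0, 1.5, 0, 0, 0, 0],
    [0, 3, 0, 0, 0, 0],
    [0, 3, 0, 0, 0, 0],
    [0, 3, 0, 0, 0, 0]
  ]
}}

```text
t: 8.4
tcp_pos: [634.6, 131.6, 121.2]
orientation: [-179.3, 0.3, 94.0]
wrist_force: [-21.6, -7.6, 15.1]
grip_width: 0.251
grasp_force: 32.8
```

Emit:
{"name": "arm_command", "arguments": {
  "moves": [
    [0, -3, 0, 0, 0, 0],
    [0, -6, 0, 0, 0, 0],
    [0, -6.5, 0, 0, 0, 0],
    [0, -6.5, 0, 0, 0, 0]
  ]
}}

```text
t: 8.73
tcp_pos: [634.4, 131.6, 121.4]
orientation: [-180.0, 0.2, 94.0]
wrist_force: [-3.2, -6.1, 2.0]
grip_width: 0.247
grasp_force: 30.6
```

Emit:
{"name": "arm_command", "arguments": {
  "moves": [
    [0, 0, 0, 0, 0, 0],
    [0, 0, 0, 0, 0, 0],
    [0, 0, 0, 0, 0, 0],
    [0, 0, 0, 0, 0, 0],
    [0, 0, 0, 0, 0, 0]
  ],
  "fingers": 60
}}

```text
t: 9.15
tcp_pos: [635.3, 133.8, 120.5]
orientation: [180.0, -0.0, 94.0]
wrist_force: [-0.7, -0.1, -0.6]
grip_width: 0.705
grasp_force: 0.0
```

Emit:
{"name": "arm_command", "arguments": {
  "moves": [
    [0, 0, -25, 0, 0, 0],
    [0, 0, -50, 0, 0, 0],
    [0, 0, -80, 0, 0, 0],
    [0, 0, -110, 0, 0, 0],
    [0, 0, -110, 0, 0, 0]
  ]
}}

```text
t: 9.57
tcp_pos: [638.3, 134.1, 237.3]
orientation: [179.4, -0.0, 94.0]
wrist_force: [1.3, -0.3, 0.4]
grip_width: 0.705
grasp_force: 0.0
```

Run:
```python
from h import *
s=robot.sense(); d=save("wrist","pics/w5.png"); print(s["tcp_pos"],s["orientation"],s["wrist_force"])
a=save("scene","pics/sc5.png")["frame"]; b=save("side","pics/sd5.png")["frame"]
```

```text
[638.29149543 134.06163165 237.29060439] [ 1.79399880e+02 -2.47216822e-02  9.40275819e+01] [ 1.33828395 -0.3099771   0.42371852]
```

View pics/w5.png

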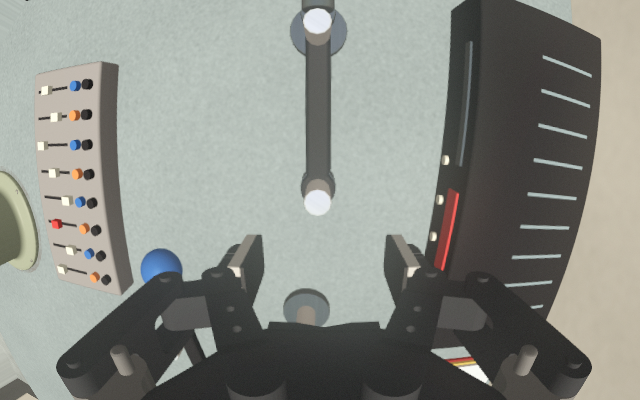

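View pics/sd5.png

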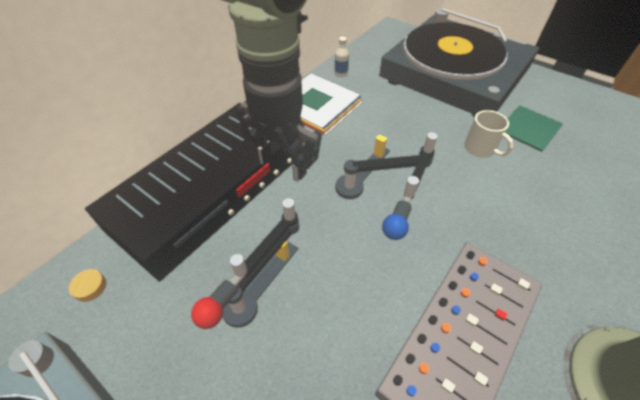

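The wrist view shows the elbow knob (318,203), mic knob (318,21) and foot (318,33) in one line, with the bar covering the strip and block. In the side view the blue ball is unmoved at (396,226).

Emit:
{"name": "arm_command", "arguments": {
  "moves": [
    [0, 0, 0, 0, 0, 0],
    [0, 0, 0, 0, 0, 0],
    [0, 0, 0, 0, 0, 0]
  ]
}}

```text
t: 9.97
tcp_pos: [634.3, 133.5, 228.9]
orientation: [-179.9, 0.0, 94.0]
wrist_force: [0.0, -0.8, -0.8]
grip_width: 0.704
grasp_force: 0.0
```

Run:
```python
from h import *
s=robot.sense(); d=save("wrist","pics/w6.png"); f=d["frame"].astype(int)
m=((f.min(2)>185)&(f.max(2)-f.min(2)<40)).astype(np.uint8)
n,_,st,c=cv2.connectedComponentsWithStats(m)
k=[tuple(c[i]) for i in range(1,n) if st[i,4]>250 and 300<c[i][0]<340]
print(k)
p=[wray(d,s,q,150)[:2] for q in k]; print(p)
v=p[0]-p[1]; print(np.hypot(*v),np.degrees(np.arctan2(v[1],v[0])))
P=np.array([621.3,301]); w=P-p[1]; print(np.hypot(*w),np.degrees(np.arctan2(w[1],w[0])))
```

```text
[(np.float64(323.93996569468266), np.float64(16.562607204116638)), (np.float64(323.75757575757575), np.float64(205.46570972886764))]
[array([623.95234124, 270.53773371]), array([633.62082873, 131.10545983])]
139.76708715136292 93.96664411132629
170.34071034668236 94.14785447106269
```

Upper matches the lower's line within 0.2°, and the lower is at its stop.

```bash
python3 -c "
from bench import robot
print(robot.job_done())"
```

```text
the job is handed in; nothing more can be done
None
```

The red arm is put away and handed in at about 10 s: I folded the upper segment to its stop with the lower still swung out, then swung the pair home to its stop over the strip and let go. The blue arm was not touched.

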